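# Zero and lock the tilted decorating wheel

### The job

Get the decorating wheel ready for the dish on it to be changed: swing the hand rest right off the wheel to its parked stop, turn the wheel until the raised arrow points at the index bolt, and slide the bolt fully home into the arrow's notch so that the wheel is locked. Do not touch the freshly decorated dish, and leave the jars and pots round the stand where they are.

Things in the scene. Friction and masses are not known exactly. Their poses are not given: they have to be found in the camera images.
- tilt_head: The fixed tilted head of the decorating wheel's stand. Origin: centre of the wheel's upper face, 125 mm above the bench. Its z axis is the wheel's axis and leans 25 degrees from vertical towards the stand's front (towards the robot, give or take the stand's yaw); x points up the slope, away from the robot; y level, to the left. All 'head frame' numbers below are in this frame.
- index_wheel (a joint): Angle of the wheel, rad, positive anticlockwise seen from above; 0 (or any whole turn, e.g. 6.283) is the zero position, arrow at the bolt. No stops either way. Wheel: aluminium face 193 mm across on a steel plate 236 mm across, plate 8.5 to 17 mm below the face, with 8 equal tapered notches, 45 degrees apart, cut in its rim; one has the arrow. Stays where left; about 0.15 N m to turn.
- arrow_notch (a point): Mouth of the notch that the arrow points to, on the wheel: 118 mm from the axis, level with the wheel's face. The arrow is the one raised dark steel arrow on the face (32 mm long, 21 mm wide, 4 mm thick), its tip at the rim. The other notches have only a short engraved line. It turns with the wheel.
- bolt_mouth (a point): Fixed point in front of the index bolt where the arrow's notch belongs: head frame (0, -118, 0) mm, on the right of the wheel. The wheel stands at zero when arrow_notch is here.
- crank_grip (a point): Grip point of the crank handle: a dark wooden upright knob on the wheel, 24 mm across, 59 mm tall (16 to 75 mm above the face), parallel to the wheel's axis; this point is on its axis 60 mm above the face. 88 mm from the wheel's axis, 90 degrees clockwise (from above) of the arrow: at zero it is at head frame (-88, 0). The knob spins freely on its pin, so the hand need not turn with it.
- dish: Terracotta dish, freshly decorated, held by three rubber-faced jaws in the middle of the wheel; 104 mm across the rim, 36 mm tall above the wheel's face; the jaws' outer ends lie 77 mm from the axis, 36 mm tall. Origin: centre of its foot on the wheel's axis. It turns with the wheel. Not to be touched.
- index_bolt (a joint): Travel of the flat steel index bolt, m: 0 fully withdrawn (its tip 6 mm clear of the wheel's rim), 0.024 fully home. It slides along head +y, in line with the wheel's axis. Its tapered tip enters a notch only when the notch is within about 4 mm of it, and centres the wheel the last bit; elsewhere it butts on the rim. About 2 N to slide; stays where left.
- bolt_grip (a point): Grip point of the bolt's handle: black upright round knob, 21 mm across, top 50 mm above the level of the wheel's face, free for gripping from 5 mm above that level; parallel to the wheel's axis. This point is on the knob's axis, 14 mm below its top. Withdrawn: head frame (0, -178, 36) mm; home: (0, -154, 36).
- rest_bar (a joint): Swing of the hand rest, rad: 0 across the wheel, pointing to head -y; grows anticlockwise seen from above to 2.2, its parked place off the wheel to the left and back, where a short steel stop pin beside the hinge holds it. Stays where left; about 0.17 N m to swing. The hinge axis is parallel to the wheel's axis, through head frame (-85, 135) mm.
- rest_grip (a point): Grip point of the hand rest's knob: black, upright, round, 21 mm across, standing 42 mm tall on the rest's wooden bar (22 mm wide, 13 mm thick, 150 mm long, top 68.5 mm above the wheel's face, so it clears the dish but not the crank handle), 120 mm from the hinge; parallel to the wheel's axis. This point: on its axis, 14 mm below its top, 96 mm above the face.
- stand: The wheel's green cast stand, fixed to the bench: round foot 196 mm across, its centre 35 mm behind the origin. Origin: on the bench under the wheel's centre; x to its back, z up. Round it, fixed: a stack of bowls 250 mm tall, 200 mm across at world (0.42, 0.55) m, close by the hand's start (rise clear of it first); a basket of pots behind the bolt, rim 115 mm up, front at x = 0.65.
- jar_white: White glaze jar with a red lid, 58 mm across, 70 mm tall, on the bench at the front right of the stand. Origin: centre of its underside. Leave alone.
- jar_amber: Brown glaze jar with a black lid, 50 mm across, 56 mm tall, on the bench right of the stand near the bolt. Origin: centre of its underside. Leave alone.
- mini_pot2: Small white pot, 63 mm across, 55 mm tall, on the bench at the front left of the stand. Origin: centre of its underside. Leave alone.
- pot_mint_mini: Small pale green pot, 64 mm across, 52 mm tall, on the bench at the left back of the stand. Origin: centre of its underside. Leave alone.

How it is judged:
By the outcome, as a careful person would: the job done as asked, in the order asked, and still so for the second after the job is handed in, with the robot touching nothing.
It also fails if it takes over 69 s, if anything falls off the work surface, if the arm or the gripper's body presses on something with over 40 N, if the wrist force passes 120 N, or if a joint passes its speed limit or range.

### The arm

A 7-joint arm with a two-finger parallel gripper is mounted at the origin on a cart in front of the work surface, level with it; the furniture and walls round the work are solid. World frame = base frame: x ahead of the robot, y to its left, z up, the work surface at z = 0. Lengths are in m, angles in degrees, forces in N, time in s.
With the tool pointing down it reaches from about 0.425 to 0.875 m from the base axis. Payload 4.7 kg.
Tool frame: the origin (TCP) lies at the very end of the fingers, on their centre line; the grasp point (between the pads) lies 19 mm behind it; z points along the fingers, y is the line along which they close (so a half turn about z gives the same grasp; the last joint's range is limited). The gripper opens to 87 mm and grips with 3 to 60 N. Pads are 19 mm wide; open, the fingers measure 117 mm over their backs; the gripper's body (75 mm by 190 mm) begins 51 mm behind the grasp point.
Start: joints at [76.037, 18.392, -4.016, 83.108, 1.295, 78.541, -3.26], TCP at [0.166, -0.629, 0.223] pointing down, gripper open.
Joint ranges: [-163.93, 163.93], [-17.29, 119.83], [-79.2, 71.16], [3.27, 140.29], [-89.18, 269.18], [5.43, 117.66], [-154.24, 154.24]. Speed limits (degrees/s): [147.25, 147.25, 180, 180, 180, 180, 180].

### API

Orientations are given as [roll, pitch, yaw] about the fixed x, y, z axes, in that order (R = Rz(yaw) Ry(pitch) Rx(roll)).
In Python, from cell import get_obs, read_camera, sign_off, silhouettes gives the robot as it stands.
- The arm moves only by the tool play_rows, never from a script. Its argument "steps" is a list that holds one entry, the list of rows, each a list of 7 numbers: the shift along the tool's x, y, z in m, then the turn, a rotation vector about the tool's x, y, z in rad, then the finger opening in m, from 0 to 0.087. A call has 1 to 12 rows; each row shifts and turns the commanded pose from where the row before left it, along the tool's axes as they then stand; what a row does not reach is not made up. A row lasts 1/10 s, in which the tool goes at most 50 mm and 8.59 degrees, less where a joint would pass 70% of its speed; a pose out of reach is approached as far as the arm can. A call is refused whole if a number of a shift passes 0.05 or a number of a turn 0.15, either way. A call with a gripper value outside its range is refused whole. The fingers move at their own pace and stop on an object; "force" is the grip in N (left out, the last holds). Time passes only in rows, so rows that do not move let the fingers close. It gives the time, the measured TCP pose, the force, the opening and the grip force at its end, in the units of the state.
- get_obs(): the state, without advancing time (a new reading comes with each control period).
- read_camera(name): name is "scene" or "top" or "wrist"; returns a dict with "frame" (384x512x3 uint8, red, green, blue), "intrinsics" (3x3 intrinsics, pixels), "view" (4x4, takes a point from world to camera coordinates). Camera axes: x right, y up, looking along -z (the intrinsics and any distortion apply to the point x, -y, -z); pixel columns grow to the right and rows downward; lengths in m; the calibration is good to about 2 mm. A picture is of the moment at which its call begins. There is no depth.
- sign_off(): hands the job in; it is judged then, once.
Trained networks look in the newest picture that a camera, given by its name, has taken for a name from the list of things; names that differ only in an ending like _2 or _b are one class to them, and where a whole thing is asked for, a point or a joint stands for the part that bears it (a point fixed in the world has none). Each returns a list of dicts, best first, with "p" (0 to 1); they miss things now and then, are a little off and sometimes report something else, mostly with a low value. They report only what shows in the picture. A call takes as long as a camera call.
- silhouettes(camera, name): "pixels" (384x512 bool, what is visible of it) and "extent" ([left, top, right, bottom] in pixels, round what is visible of it).
The state is a dict: "time_s": time; "qpos": joint angles; "joint_velocities": joint speeds; "effort": joint torques, N m; "tool_pos": TCP position; "tool_rot": TCP orientation; "force": force on the tool from outside, world axes, zero at the start; "wrist_torque": the same for the moment, N m; "grip_width": finger opening in m; "grasp_force": force on a finger pad.
Only numpy, scipy, OpenCV 4.12 (cv2) and the standard library are available. Lean on these libraries where they do the work, as an engineer would, in place of code of your own. Each camera call takes 0.05 s, during which the arm holds its last target. There are 200 camera calls.

## Working session

There is one attempt and no reset: what is moved stays moved. The work goes in short steps, Python scripts to look and compute and a tool call to move; the robot and the scene stay as the last step left them, time stands still between calls to the robot, and variables do not carry over. Pictures are saved under pics/ and viewed, at most 10 in all, crops included, and the job is handed in when it is done.

Besides the shell and the picture viewer there is one more tool, called after "Emit:" by a JSON object that holds its "op" and its "data". play_rows: Moves the arm, as the interface text tells. Its arguments: {"type":"object","properties":{"steps":{"type":"array","items":{"type":"array","items":{"type":"array","items":{"type":"number"}}}},"force":{"type":"number"}},"required":["steps"]}

```bash
mkdir -p pics; ls; python3 - <<'E'
from cell import *
import cv2,numpy as np
o=get_obs();print({k:np.round(v,3) for k,v in o.items()})
for c in("scene","top"):
    r=read_camera(c);cv2.imwrite(f"pics/{c}0.png",r["frame"][:,:,::-1])
    print(c,r["intrinsics"].tolist(),np.round(r["view"],4).tolist(), [k for k in r])
    for n in("stand","dish","arrow_notch","crank_grip","bolt_grip","rest_grip","index_wheel","rest_bar","index_bolt","jar_white","jar_amber"):
        s=silhouettes(c,n)
        print(n,[(round(float(d["p"]),2),[int(v) for v in d["extent"]]) for d in s[:2]])
E
```

```text
pics
{'time_s': np.float64(0.0), 'qpos': array([76.039, 18.439, -4.016, 83.174,  1.295, 78.541, -3.26 ]), 'joint_velocities': array([-0.024,  0.032,  0.002, -0.047, -0.012, -0.044, -0.049]), 'effort': array([ 0.0000e+00, -4.9128e+01, -4.0400e-01, -3.1253e+01, -6.4000e-02,
        4.4000e-02,  0.0000e+00]), 'tool_pos': array([ 0.166, -0.628,  0.221]), 'tool_rot': array([-1.79892e+02,  6.00000e-03,  1.47710e+01]), 'force': array([ 0.638, -0.411, -0.342]), 'wrist_torque': array([0.022, 0.016, 0.011]), 'grasp_force': np.float64(0.0), 'grip_width': np.float64(0.087)}
scene [[347.31237240970677, 0.0, 255.6785304987799], [0.0, 347.31237240970677, 188.41829031197167], [0.0, 0.0, 1.0]] [[-0.5342, -0.8453, -0.0016, 0.3543], [0.5853, -0.3713, 0.7208, -0.3682], [-0.61, 0.3842, 0.6931, -0.7995], [0.0, 0.0, 0.0, 1.0]] ['frame', 'intrinsics', 'view']
stand [(0.98, [200, 141, 309, 234])]
dish [(0.57, [232, 161, 268, 190])]
arrow_notch [(0.67, [205, 142, 286, 222]), (0.16, [289, 155, 308, 172])]
crank_grip [(0.45, [281, 157, 305, 174]), (0.45, [313, 177, 329, 202])]
bolt_grip [(0.58, [291, 154, 308, 
[... 519 characters left out ...]
0.0469], [0.9968, 0.0275, 0.0746, -0.5295], [-0.0748, 0.0041, 0.9972, -1.2781], [0.0, 0.0, 0.0, 1.0]] ['frame', 'intrinsics', 'view']
stand [(0.78, [175, 140, 308, 219]), (0.35, [174, 141, 307, 219])]
dish [(0.97, [222, 171, 255, 203])]
arrow_notch [(0.97, [199, 140, 280, 218]), (0.24, [288, 182, 306, 196])]
crank_grip [(0.47, [251, 155, 260, 170])]
bolt_grip [(0.59, [287, 182, 305, 197]), (0.42, [180, 199, 236, 215])]
rest_grip [(0.81, [180, 197, 241, 218])]
index_wheel [(0.72, [198, 140, 282, 219]), (0.66, [172, 138, 311, 218])]
rest_bar [(0.76, [178, 198, 240, 216])]
index_bolt [(0.64, [287, 187, 306, 196])]
jar_white [(0.83, [277, 232, 294, 252])]
jar_amber [(0.77, [304, 201, 325, 218])]
```

```bash
python3 - <<'E'
import cv2
t=cv2.imread("pics/top0.png");s=cv2.imread("pics/scene0.png")
cv2.imwrite("pics/tc.png",cv2.resize(t[125:265,160:340],None,fx=4.2,fy=4.2,interpolation=2))
cv2.imwrite("pics/both.png",cv2.resize(cv2.hconcat([t,s]),(800,300),interpolation=3))
cv2.imwrite("pics/sc.png",cv2.resize(s[125:255,185:345],None,fx=4.6,fy=4.6,interpolation=2))
E
```

```text
(no output)
```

View pics/tc.png

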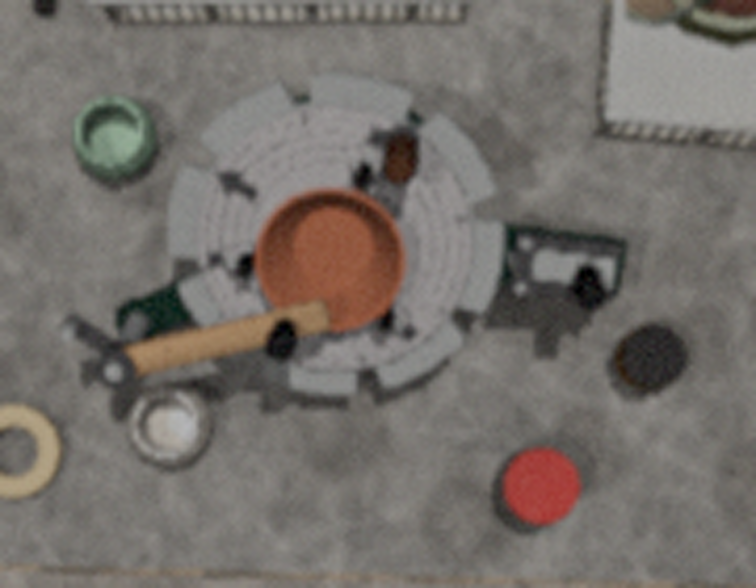

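View pics/both.png

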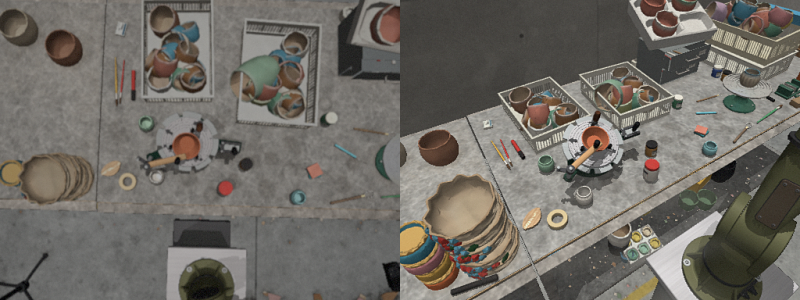

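View pics/sc.png

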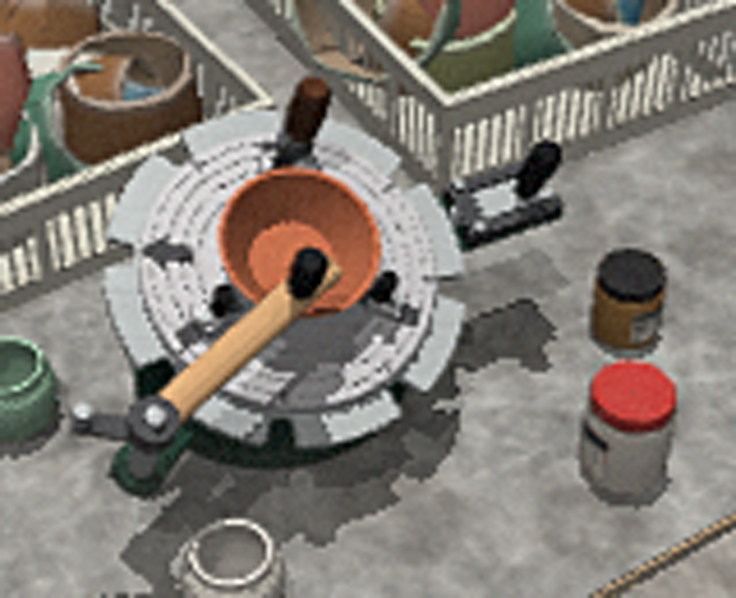

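```bash
cat > h.py <<'E'
import numpy as np
from scipy.spatial.transform import Rotation as Ro
from scipy.optimize import least_squares
C=np.cos;S=np.sin
def head(p):  # p=x,y,yaw -> R,t
    return Ro.from_euler('z',p[2]).as_matrix()@Ro.from_euler('y',-25,degrees=True).as_matrix(),np.array([p[0],p[1],.125])
def proj(cam,P):
    q=cam["view"]@np.r_[P,1]; v=cam["intrinsics"]@np.array([q[0],-q[1],-q[2]]); return v[:2]/v[2]
def circ(a,r,z): return np.array([r*C(a),r*S(a),z])   # azimuth a in head frame
def rest(q,z): return np.array([-.085+.12*S(q),.135-.12*C(q),z])
def crank(th,z): return circ(np.pi+th,.088,z)
E
python3 - <<'E'
from h import *
from cell import *
T=read_camera("top");Sc=read_camera("scene")
t=lambda u,v:(160+u/4.2-.4,125+v/4.2-.4)
s=lambda u,v:(185+u/4.6-.4,125+v/4.6-.4)
ob=[("b",t(588,287),T,.028),("r",t(282,338),T,.090),("c",t(400,157),T,.045),("d",t(330,260),T,.036),
("b",s(540,167),Sc,.028),("r",s(308,272),Sc,.090),("c",s(308,110),Sc,.045),("d",s(300,240),Sc,.034)]
def f(p):
    R,o=head(p);e=[]
    for k,px,cam,z in ob:
        P={"b":np.array([0,-.178,z]),"r":rest(p[3],z),"c":crank(p[4],z),"d":np.array([0,0,z])}[k]
        e+=list(proj(cam,o+R@P)-px)
    return np.array(e)
r=least_squares(f,[.55,.0,0,0.1,2.5])
print(r.x,np.degrees(r.x[2:]));print(np.round(r.fun.reshape(-1,2),1))
R,o=head(r.x)
print("axis",R[:,2])
for n,P in dict(rest=rest(r.x[3],.096),park=rest(2.2,.096),crank=crank(r.x[4],.06),cr0=crank(0,.06),bolt=[0,-.178,.036]).items(): print(n,np.round(o+R@P,3))
print(t(237,184),proj(T,o+R@circ(r.x[4]-np.pi/2,.085,.003)),s(167,250),proj(Sc,o+R@circ(r.x[4]-np.pi/2,.085,.003)))
E
```

```text
[ 0.56330454  0.09080232 -0.09776611  0.38677656  2.68704705] [ -5.6015855   22.16066438 153.95645546]
[[ 0.6  0.1]
 [ 0.  -0.1]
 [ 0.2  0.1]
 [ 0.1 -0.3]
 [ 0.1 -0.3]
 [-0.3  0.4]
 [-0.3  0.3]
 [-0.2  0.7]]
axis [-0.42060013  0.04125195  0.90630779]
rest [0.489 0.122 0.195]
park [0.554 0.298 0.217]
crank [0.606 0.048 0.213]
cr0 [0.459 0.101 0.142]
bolt [ 0.531 -0.085  0.158]
(216.0285714285714, 168.4095238095238) [214.23812605 167.04016331] (220.90434782608696, 178.94782608695652) [218.89685459 178.89945213]
```

```bash
cat >> h.py <<'E'
import json
P0=[.5633,.0908,-.0978]; RH,OH=head(P0)
def pose(h,psi=0,grasp=True,R0=RH,O0=OH):
    """head-frame grasp point + hand turn psi(deg) about head z -> world TCP pose"""
    R=R0@Ro.from_euler('z',psi,degrees=True).as_matrix()@np.diag([1,-1,-1.])
    return O0+R0@np.array(h)+(R[:,2]*.019 if grasp else 0),R
def rows(start,wps):
    """wps: list of (pos,R,opening,nrows); prints rows 12 per block; returns final commanded pose"""
    p,R=np.array(start[0]),Ro.from_matrix(start[1]);out=[]
    for q,Q,g,n in wps:
        a,d=p.copy(),(R.inv()*Ro.from_matrix(Q)).as_rotvec();A=R
        for i in range(1,n+1):
            tp=a+(np.array(q)-a)*i/n;tR=A*Ro.from_rotvec(d*i/n)
            dp=np.round(R.inv().apply(tp-p),3);dr=np.round((R.inv()*tR).as_rotvec(),3)
            if i==n and n==0: pass
            out.append([*map(float,dp+0),*map(float,dr+0),g])
            p=p+R.apply(dp);R=R*Ro.from_rotvec(dr)
    m=np.abs(np.array(out));print("max shift",np.linalg.norm(m[:,:3],axis=1).max(),"turn",np.degrees(np.linalg.norm(m[:,3:6],axis=1).max()))
    for i in range(0,len(out),12): print(json.dumps(out[i:i+12]).replace(" ",""))
    print("end",np.round(p,4));np.savez("cmd.npz",p=p,R=R.as_matrix());return p,R.as_matrix()
def cmd():
    c=np.load("cmd.npz");return c["p"],c["R"]
def now():
    from cell import get_obs
    o=get_obs();return np.array(o["tool_pos"]),Ro.from_euler('xyz',o["tool_rot"],degrees=True).as_matrix()
E
python3 - <<'E'
from h import *
q=.3868
p1,R1=pose(rest(q,.096+.07),-52)
st=(np.array([.166,-.629,.223]),Ro.from_euler('xyz',[180,0,14.77],degrees=True).as_matrix())
print(p1)
rows(st,[([.18,-.61,.36],st[1],.06,4),([.45,-.33,.36],R1,.06,11),([.47,-.05,.35],R1,.06,7),(p1,R1,.06,5)])
E
```

```text
[0.46796425 0.12413376 0.24143544]
max shift 0.0413158565202272 turn 6.9216526835771965
[[0.005,-0.004,-0.034,0.0,0.0,0.0,0.06],[0.004,-0.003,-0.034,0.0,0.0,0.0,0.06],[0.005,-0.004,-0.035,0.0,0.0,0.0,0.06],[0.004,-0.004,-0.034,0.0,0.0,0.0,0.06],[0.03,-0.018,0.0,0.012,0.041,0.113,0.06],[0.028,-0.022,0.001,0.011,0.041,0.113,0.06],[0.025,-0.025,0.003,0.012,0.04,0.113,0.06],[0.023,-0.027,0.004,0.011,0.041,0.113,0.06],[0.018,-0.029,0.005,0.012,0.041,0.112,0.06],[0.016,-0.032,0.007,0.011,0.041,0.113,0.06],[0.011,-0.033,0.007,0.012,0.041,0.113,0.06],[0.007,-0.033,0.008,0.011,0.04,0.113,0.06]]
[[0.003,-0.034,0.008,0.012,0.041,0.113,0.06],[-0.001,-0.035,0.009,0.011,0.041,0.113,0.06],[-0.006,-0.033,0.009,0.012,0.041,0.113,0.06],[-0.033,-0.023,0.001,0.0,0.0,0.0,0.06],[-0.032,-0.024,0.001,0.0,0.0,0.0,0.06],[-0.033,-0.023,0.001,0.0,0.0,0.0,0.06],[-0.032,-0.024,0.001,0.0,0.0,0.0,0.06],[-0.033,-0.023,0.001,0.0,0.0,0.0,0.06],[-0.032,-0.024,0.0,0.0,0.0,0.0,0.06],[-0.033,-0.023,0.001,0.0,0.0,0.0,0.06],[-0.035,-0.011,0.018,0.0,0.0,0.0,0.06],[-0.035,-0.012,0.018,0.0,0.0,0.0,0.06]]
[[-0.035,-0.011,0.018,0.0,0.0,0.0,0.06],[-0.035,-0.012,0.018,0.0,0.0,0.0,0.06],[-0.035,-0.011,0.019,0.0,0.0,0.0,0.06]]
end [0.4679 0.124  0.241 ]
```

Emit:
{"op": "play_rows", "data": {"steps": [[[0.005,-0.004,-0.034,0.0,0.0,0.0,0.06],[0.004,-0.003,-0.034,0.0,0.0,0.0,0.06],[0.005,-0.004,-0.035,0.0,0.0,0.0,0.06],[0.004,-0.004,-0.034,0.0,0.0,0.0,0.06],[0.03,-0.018,0.0,0.012,0.041,0.113,0.06],[0.028,-0.022,0.001,0.011,0.041,0.113,0.06],[0.025,-0.025,0.003,0.012,0.04,0.113,0.06],[0.023,-0.027,0.004,0.011,0.041,0.113,0.06],[0.018,-0.029,0.005,0.012,0.041,0.112,0.06],[0.016,-0.032,0.007,0.011,0.041,0.113,0.06],[0.011,-0.033,0.007,0.012,0.041,0.113,0.06],[0.007,-0.033,0.008,0.011,0.04,0.113,0.06]]], "force": 20}}

```text
time_s: 2.5
tool_pos: [0.3767, -0.405, 0.3595]
tool_rot: [-167.1, -13.9, -39.3]
force: [0.6, -0.1, -0.2]
grip_width: 0.0599
grasp_force: 0.0
```

Emit:
{"op": "play_rows", "data": {"steps": [[[0.003,-0.034,0.008,0.012,0.041,0.113,0.06],[-0.001,-0.035,0.009,0.011,0.041,0.113,0.06],[-0.006,-0.033,0.009,0.012,0.041,0.113,0.06],[-0.033,-0.023,0.001,0.0,0.0,0.0,0.06],[-0.032,-0.024,0.001,0.0,0.0,0.0,0.06],[-0.033,-0.023,0.001,0.0,0.0,0.0,0.06],[-0.032,-0.024,0.001,0.0,0.0,0.0,0.06],[-0.033,-0.023,0.001,0.0,0.0,0.0,0.06],[-0.032,-0.024,0.0,0.0,0.0,0.0,0.06],[-0.033,-0.023,0.001,0.0,0.0,0.0,0.06],[-0.035,-0.011,0.018,0.0,0.0,0.0,0.06],[-0.035,-0.012,0.018,0.0,0.0,0.0,0.06]]]}}

```text
time_s: 3.7
tool_pos: [0.512, -0.0259, 0.3095]
tool_rot: [-161.5, -13.1, -59.5]
force: [0.7, 0.8, -0.1]
grip_width: 0.06
grasp_force: 0.0
```

Emit:
{"op": "play_rows", "data": {"steps": [[[-0.035,-0.011,0.018,0.0,0.0,0.0,0.06],[-0.035,-0.012,0.018,0.0,0.0,0.0,0.06],[-0.035,-0.011,0.019,0.0,0.0,0.0,0.06],[0,0,0,0,0,0,0.06]]]}}

```text
time_s: 4.1
tool_pos: [0.5072, 0.0731, 0.2492]
tool_rot: [-161.9, -13.0, -58.9]
force: [0.2, -0.9, 0.6]
grip_width: 0.0599
grasp_force: 0.0
```

```bash
python3 - <<'E'
from h import *
from cell import *
import cv2
o=get_obs();print(o["time_s"],np.round(o["tool_pos"],4),np.round(o["tool_rot"],2),np.round(o["qpos"],1))
R=Ro.from_euler('xyz',o["tool_rot"],degrees=True).as_matrix()
c=cmd();print("cmd",Ro.from_matrix(c[1]).as_euler('xyz',degrees=True),"err mm (tool)",1e3*c[1].T@(o["tool_pos"]-c[0]))
w=read_camera("wrist");f=np.ascontiguousarray(w["frame"][:,:,::-1])
for n,P,col in(("restTop",rest(.3868,.110),(0,255,0)),("crankTop",crank(2.687,.075),(255,0,0)),("hinge",[-.085,.135,.068],(0,0,255)),("bolt",[0,-.178,.05],(255,255,0)),("arrow",circ(2.687-np.pi/2,.0965,.004),(255,0,255))):
    u=proj(w,OH+RH@np.array(P));print(n,u)
    if 0<u[0]<512 and 0<u[1]<384:cv2.drawMarker(f,tuple(int(v) for v in u),col,0,12,1)
cv2.imwrite("pics/w1.png",cv2.resize(f,(768,576),interpolation=2))
E
```

```text
4.1 [0.5072 0.0731 0.2492] [-161.9   -13.04  -58.9 ] [  24.2  -17.2  -33.1  116.8   -5.3   56.  -154.2]
cmd [-159.82237171  -15.09871124  -60.3116905 ] err mm (tool) [63.6515958  -5.40919062 11.25486845]
restTop [260.05545132 286.06709325]
crankTop [189.73748928 123.90958676]
hinge [225.45940667 352.80618086]
bolt [374.84648499  46.46194268]
arrow [165.90940446 226.29219891]
```

View pics/w1.png

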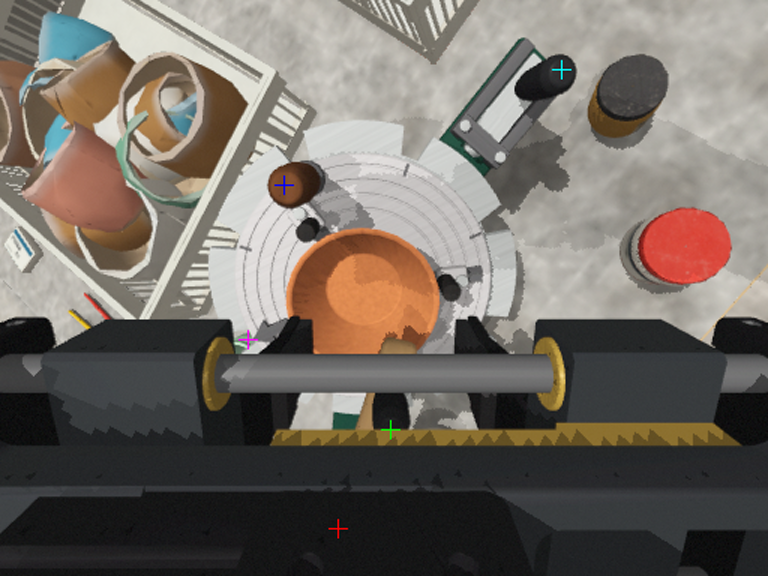

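```bash
cat >> h.py <<'E'
def vp(h,tilt=8,psi=0):
    R=Ro.from_euler('z',P0[2]).as_matrix()@Ro.from_euler('y',-tilt,degrees=True).as_matrix()@Ro.from_euler('z',psi,degrees=True).as_matrix()@np.diag([1,-1,-1.])
    return OH+RH@np.array(h)+R[:,2]*.019,R
E
python3 - <<'E'
from h import *
p,R=vp(rest(.3868,.096)); up=p-R[:,2]*.07
s=now()
print(p,up)
rows(s,[(s[0]+[.01,-.02,.06],R,.06,8),(up,R,.06,4)])
E
```

```text
[0.49204644 0.12177098 0.17639865] [0.48235088 0.12272224 0.24571742]
max shift 0.02679552201394852 turn 6.691842901660962
[[0.004,-0.002,-0.006,-0.015,-0.028,-0.112,0.06],[0.005,-0.001,-0.007,-0.016,-0.029,-0.112,0.06],[0.004,-0.001,-0.007,-0.015,-0.028,-0.112,0.06],[0.004,0.0,-0.006,-0.016,-0.029,-0.112,0.06],[0.004,0.0,-0.007,-0.015,-0.028,-0.112,0.06],[0.004,0.001,-0.007,-0.016,-0.029,-0.112,0.06],[0.003,0.002,-0.008,-0.015,-0.028,-0.112,0.06],[0.003,0.002,-0.007,-0.016,-0.028,-0.112,0.06],[-0.013,-0.018,0.015,0.0,0.0,0.0,0.06],[-0.013,-0.017,0.014,0.0,0.0,0.0,0.06],[-0.013,-0.018,0.015,0.0,0.0,0.0,0.06],[-0.013,-0.017,0.015,0.0,0.0,0.0,0.06]]
end [0.482  0.1226 0.2456]
```

Emit:
{"op": "play_rows", "data": {"steps": [[[0.004,-0.002,-0.006,-0.015,-0.028,-0.112,0.06],[0.005,-0.001,-0.007,-0.016,-0.029,-0.112,0.06],[0.004,-0.001,-0.007,-0.015,-0.028,-0.112,0.06],[0.004,0.0,-0.006,-0.016,-0.029,-0.112,0.06],[0.004,0.0,-0.007,-0.015,-0.028,-0.112,0.06],[0.004,0.001,-0.007,-0.016,-0.029,-0.112,0.06],[0.003,0.002,-0.008,-0.015,-0.028,-0.112,0.06],[0.003,0.002,-0.007,-0.016,-0.028,-0.112,0.06],[-0.013,-0.018,0.015,0.0,0.0,0.0,0.06],[-0.013,-0.017,0.014,0.0,0.0,0.0,0.06],[-0.013,-0.018,0.015,0.0,0.0,0.0,0.06],[-0.013,-0.017,0.015,0.0,0.0,0.0,0.06]]]}}

```text
time_s: 5.35
tool_pos: [0.4836, 0.1203, 0.2471]
tool_rot: [-179.8, -8.2, -6.0]
force: [1.6, 0.4, -0.5]
grip_width: 0.06
grasp_force: 0.0
```

```bash
python3 - <<'E'
from h import *
from cell import *
o=get_obs();print(o["time_s"],np.round(o["tool_pos"],4),np.round(o["tool_rot"],2),np.round(o["qpos"],1))
c=cmd();print("cmd",c[0],Ro.from_matrix(c[1]).as_euler('xyz',degrees=True),"err mm (tool)",1e3*c[1].T@(o["tool_pos"]-c[0]))
p,R=vp(rest(.3868,.096));s=now()
rows(s,[(p,R,.06,6)])
E
```

```text
5.35 [0.4836 0.1203 0.2471] [-179.83   -8.2    -5.95] [  13.7   -6.5  -30.5  107.2   -0.3   70.8 -112.7]
cmd [0.48201637 0.12264695 0.24558881] [179.99025298  -8.02792824  -5.60178827] err mm (tool) [ 1.96675826  2.17926131 -1.20320804]
max shift 0.012083045973594572 turn 0.09923920117592258
[[0.0,0.0,0.012,0.0,-0.001,-0.001,0.06],[-0.001,-0.001,0.012,-0.001,0.0,-0.001,0.06],[0.0,0.0,0.012,0.0,-0.001,-0.001,0.06],[0.0,0.0,0.011,0.0,0.0,-0.001,0.06],[-0.001,-0.001,0.012,-0.001,-0.001,-0.001,0.06],[0.0,0.0,0.012,0.0,-0.001,-0.001,0.06]]
end [0.4918 0.1216 0.1765]
```

Emit:
{"op": "play_rows", "data": {"steps": [[[0.0,0.0,0.012,0.0,0.0,0.0,0.06],[0.0,0.0,0.012,0.0,0.0,0.0,0.06],[0.0,0.0,0.012,0.0,0.0,0.0,0.06],[0.0,0.0,0.011,0.0,0.0,0.0,0.06],[0.0,0.0,0.012,0.0,0.0,0.0,0.06],[0.0,0.0,0.012,0.0,0.0,0.0,0.06],[0,0,0,0,0,0,0.01],[0,0,0,0,0,0,0.01],[0,0,0,0,0,0,0.01],[0,0,0,0,0,0,0.01],[0,0,0,0,0,0,0.01]]], "force": 20}}

```text
time_s: 6.45
tool_pos: [0.4933, 0.1209, 0.1771]
tool_rot: [-179.8, -8.2, -5.8]
force: [0.2, -0.3, 1.3]
grip_width: 0.0278
grasp_force: 0.0
```

```bash
python3 - <<'E'
from h import *
from cell import *
import cv2
o=get_obs();print(np.round(o["tool_pos"],4),np.round(o["tool_rot"],2),np.round(o["qpos"],1))
s=now()
# actual grasp point in head frame -> rest angle
g=RH.T@(s[0]-s[1][:,2]*.019-OH);print("grasp head",g*1e3)
d=g[:2]-[-.085,.135];q0=np.arctan2(d[0],-d[1]);print("q",q0,"r",np.hypot(*d))
w=[]
qe=2.24;n=24
off=0.096
for i in range(1,n+1):
    q=q0+(qe-q0)*i/n
    z=g[2]
    p,R=vp(rest(q,z)); w.append((p,s[1],.01,1))
rows(s,w)
E
```

```text
[0.4933 0.1209 0.1771] [-179.83   -8.18   -5.76] [  13.7   -2.3  -31.8  111.9    2.2   62.5 -114.8]
grasp head [-38.27152883  23.06532187  96.09426801]
q 0.3954685826941292 r 0.12129683501987662
max shift 0.010099504938362078 turn 0.0
[[0.007,-0.005,-0.002,0.0,0.0,0.0,0.01],[0.008,-0.005,-0.003,0.0,0.0,0.0,0.01],[0.007,-0.005,-0.002,0.0,0.0,0.0,0.01],[0.007,-0.005,-0.002,0.0,0.0,0.0,0.01],[0.007,-0.007,-0.002,0.0,0.0,0.0,0.01],[0.006,-0.006,-0.002,0.0,0.0,0.0,0.01],[0.005,-0.008,-0.001,0.0,0.0,0.0,0.01],[0.005,-0.007,-0.002,0.0,0.0,0.0,0.01],[0.005,-0.008,-0.001,0.0,0.0,0.0,0.01],[0.004,-0.009,-0.001,0.0,0.0,0.0,0.01],[0.003,-0.008,-0.001,0.0,0.0,0.0,0.01],[0.002,-0.009,-0.001,0.0,0.0,0.0,0.01]]
[[0.002,-0.009,0.0,0.0,0.0,0.0,0.01],[0.001,-0.009,-0.001,0.0,0.0,0.0,0.01],[0.001,-0.009,0.0,0.0,0.0,0.0,0.01],[0.0,-0.01,0.0,0.0,0.0,0.0,0.01],[-0.001,-0.009,0.0,0.0,0.0,0.0,0.01],[-0.002,-0.009,0.001,0.0,0.0,0.0,0.01],[-0.002,-0.009,0.001,0.0,0.0,0.0,0.01],[-0.003,-0.009,0.0,0.0,0.0,0.0,0.01],[-0.003,-0.008,0.002,0.0,0.0,0.0,0.01],[-0.004,-0.008,0.001,0.0,0.0,0.0,0.01],[-0.005,-0.008,0.001,0.0,0.0,0.0,0.01],[-0.005,-0.007,0.002,0.0,0.0,0.0,0.01]]
end [0.5544 0.3016 0.1969]
```

Emit:
{"op": "play_rows", "data": {"steps": [[[0,0,0,0,0,0,0.01],[0,0,0,0,0,0,0.01],[0,0,0,0,0,0,0.01]]]}}

```text
time_s: 6.75
tool_pos: [0.493, 0.1218, 0.1768]
tool_rot: [-179.8, -8.1, -5.7]
force: [-0.4, 2.6, 0.1]
grip_width: 0.0197
grasp_force: 20.0
```

Emit:
{"op": "play_rows", "data": {"steps": [[[0.007,-0.005,-0.002,0.0,0.0,0.0,0.01],[0.008,-0.005,-0.003,0.0,0.0,0.0,0.01],[0.007,-0.005,-0.002,0.0,0.0,0.0,0.01],[0.007,-0.005,-0.002,0.0,0.0,0.0,0.01],[0.007,-0.007,-0.002,0.0,0.0,0.0,0.01],[0.006,-0.006,-0.002,0.0,0.0,0.0,0.01]]]}}

```text
time_s: 7.35
tool_pos: [0.537, 0.1458, 0.196]
tool_rot: [179.8, -8.2, -5.9]
force: [-1.3, -5.4, 3.5]
grip_width: 0.0196
grasp_force: 20.0
```

Emit:
{"op": "play_rows", "data": {"steps": [[[0.005,-0.008,-0.001,0.0,0.0,0.0,0.01],[0.005,-0.007,-0.002,0.0,0.0,0.0,0.01],[0.005,-0.008,-0.001,0.0,0.0,0.0,0.01],[0.004,-0.009,-0.001,0.0,0.0,0.0,0.01],[0.003,-0.008,-0.001,0.0,0.0,0.0,0.01],[0.002,-0.009,-0.001,0.0,0.0,0.0,0.01],[0.002,-0.009,0.0,0.0,0.0,0.0,0.01],[0.001,-0.009,-0.001,0.0,0.0,0.0,0.01],[0.001,-0.009,0.0,0.0,0.0,0.0,0.01]]]}}

```text
time_s: 8.25
tool_pos: [0.5738, 0.2191, 0.2096]
tool_rot: [180.0, -8.5, -5.9]
force: [1.9, -4.4, 6.8]
grip_width: 0.0196
grasp_force: 20.0
```

Emit:
{"op": "play_rows", "data": {"steps": [[[0.0,-0.01,0.0,0.0,0.0,0.0,0.01],[-0.001,-0.009,0.0,0.0,0.0,0.0,0.01],[-0.002,-0.009,0.001,0.0,0.0,0.0,0.01],[-0.002,-0.009,0.001,0.0,0.0,0.0,0.01],[-0.003,-0.009,0.0,0.0,0.0,0.0,0.01],[-0.003,-0.008,0.002,0.0,0.0,0.0,0.01],[-0.004,-0.008,0.001,0.0,0.0,0.0,0.01],[-0.005,-0.008,0.001,0.0,0.0,0.0,0.01],[-0.005,-0.007,0.002,0.0,0.0,0.0,0.01],[0,0,0,0,0,0,0.01]]]}}

```text
time_s: 9.25
tool_pos: [0.5555, 0.2986, 0.1974]
tool_rot: [179.9, -8.3, -5.8]
force: [0.3, -9.4, 10.2]
grip_width: 0.0195
grasp_force: 20.0
```

```bash
python3 - <<'E'
from h import *
from cell import *
o=get_obs();print(np.round(o["tool_pos"],4),np.round(o["tool_rot"],2),np.round(o["qpos"],1),o["force"])
s=now()
g=RH.T@(s[0]-s[1][:,2]*.019-OH);print("grasp head",g*1e3)
d=g[:2]-[-.085,.135];print("q",np.arctan2(d[0],-d[1]),"r",np.hypot(*d))
E
```

```text
[0.5555 0.2986 0.1974] [179.86  -8.3   -5.84] [  -2.    15.2  -37.4   93.5   16.1   69.  -138.9] [ 0.27068342 -9.4367771  10.23600988]
grasp head [ 10.63117301 206.08989545  95.64304835]
q 2.210044421419584 r 0.1191599533673375
```

```bash
python3 - <<'E'
from h import *
s=now();R0=s[1]
up=s[0]-R0[:,2]*.06
p,R=vp(crank(2.687,.066));a=p-R[:,2]*.06
print(p,a)
rows(s,[(s[0],R0,.055,5),(up,R0,.055,5),(a,R,.055,12),(p,R,.055,6),(p,R,.012,8)])
E
```

```text
[0.60571186 0.04781283 0.19941457] [0.59740138 0.0486282  0.25883065]
max shift 0.02215851980616034 turn 0.09923920117592258
[[0.0,0.0,0.0,0.0,0.0,0.0,0.055],[0.0,0.0,0.0,0.0,0.0,0.0,0.055],[0.0,0.0,0.0,0.0,0.0,0.0,0.055],[0.0,0.0,0.0,0.0,0.0,0.0,0.055],[0.0,0.0,0.0,0.0,0.0,0.0,0.055],[0.0,0.0,-0.012,0.0,0.0,0.0,0.055],[0.0,0.0,-0.012,0.0,0.0,0.0,0.055],[0.0,0.0,-0.012,0.0,0.0,0.0,0.055],[0.0,0.0,-0.012,0.0,0.0,0.0,0.055],[0.0,0.0,-0.012,0.0,0.0,0.0,0.055],[0.006,0.02,0.001,0.0,0.0,0.0,0.055],[0.007,0.021,0.001,0.001,-0.001,-0.001,0.055]]
[[0.006,0.02,0.0,0.0,0.0,0.0,0.055],[0.006,0.021,0.001,0.0,-0.001,0.0,0.055],[0.006,0.02,0.001,0.0,0.0,-0.001,0.055],[0.007,0.02,0.001,0.001,-0.001,0.0,0.055],[0.006,0.021,0.0,0.0,0.0,0.0,0.055],[0.006,0.02,0.001,0.0,0.0,-0.001,0.055],[0.006,0.02,0.001,0.0,-0.001,0.0,0.055],[0.006,0.021,0.001,0.001,0.0,0.0,0.055],[0.007,0.02,0.0,0.0,-0.001,-0.001,0.055],[0.006,0.021,0.001,0.0,0.0,0.0,0.055],[0.0,0.0,0.01,0.0,0.0,0.0,0.055],[0.0,0.0,0.01,0.0,0.0,0.0,0.055]]
[[0.0,0.0,0.01,0.0,0.0,0.0,0.055],[0.0,0.0,0.01,0.0,0.0,0.0,0.055],[0.0,0.0,0.01,0.0,0.0,0.0,0.055],[0.0,0.0,0.01,0.0,0.0,0.0,0.055],[0.0,0.0,0.0,0.0,0.0,0.0,0.012],[0.0,0.0,0.0,0.0,0.0,0.0,0.012],[0.0,0.0,0.0,0.0,0.0,0.0,0.012],[0.0,0.0,0.0,0.0,0.0,0.0,0.012],[0.0,0.0,0.0,0.0,0.0,0.0,0.012],[0.0,0.0,0.0,0.0,0.0,0.0,0.012],[0.0,0.0,0.0,0.0,0.0,0.0,0.012],[0.0,0.0,0.0,0.0,0.0,0.0,0.012]]
end [0.6058 0.0475 0.1994]
```

Emit:
{"op": "play_rows", "data": {"steps": [[[0,0,0,0,0,0,0.055],[0,0,0,0,0,0,0.055],[0,0,0,0,0,0,0.055],[0,0,0,0,0,0,0.055],[0,0,0,0,0,0,0.055],[0.0,0.0,-0.012,0.0,0.0,0.0,0.055],[0.0,0.0,-0.012,0.0,0.0,0.0,0.055],[0.0,0.0,-0.012,0.0,0.0,0.0,0.055],[0.0,0.0,-0.012,0.0,0.0,0.0,0.055],[0.0,0.0,-0.012,0.0,0.0,0.0,0.055],[0.006,0.02,0.001,0.0,0.0,0.0,0.055],[0.007,0.021,0.001,0.001,-0.001,-0.001,0.055]]]}}

```text
time_s: 10.45
tool_pos: [0.5543, 0.2611, 0.257]
tool_rot: [-179.7, -8.1, -5.6]
force: [-0.4, -1.2, -0.8]
grip_width: 0.0551
grasp_force: 0.0
```

Emit:
{"op": "play_rows", "data": {"steps": [[[0.006,0.02,0.0,0.0,0.0,0.0,0.055],[0.006,0.021,0.001,0.0,-0.001,0.0,0.055],[0.006,0.02,0.001,0.0,0.0,-0.001,0.055],[0.007,0.02,0.001,0.001,-0.001,0.0,0.055],[0.006,0.021,0.0,0.0,0.0,0.0,0.055],[0.006,0.02,0.001,0.0,0.0,-0.001,0.055],[0.006,0.02,0.001,0.0,-0.001,0.0,0.055],[0.006,0.021,0.001,0.001,0.0,0.0,0.055],[0.007,0.02,0.0,0.0,-0.001,-0.001,0.055],[0.006,0.021,0.001,0.0,0.0,0.0,0.055],[0,0,0,0,0,0,0.055]]]}}

```text
time_s: 11.55
tool_pos: [0.5975, 0.0466, 0.2568]
tool_rot: [-179.8, -7.9, -5.9]
force: [0.6, 0.1, 0.2]
grip_width: 0.0551
grasp_force: 0.0
```

```bash
python3 - <<'E'
from h import *
from cell import *
import cv2
o=get_obs();print(o["time_s"],np.round(o["tool_pos"],4),np.round(o["tool_rot"],2),np.round(o["qpos"],1))
ims=[]
for c in("top","scene"):
    w=read_camera(c);f=np.ascontiguousarray(w["frame"][:,:,::-1])
    f=f[125:255,165:335] if c=="top" else f[125:255,175:345]
    f=cv2.resize(f,None,fx=2.3,fy=2.3,interpolation=2);off=(165 if c=="top" else 175)
    for P,col in((rest(2.2,.110),(0,255,0)),(crank(2.687,.075),(255,0,0))):
        u=(proj(w,OH+RH@np.array(P))-[off,125]+.5)*2.3; cv2.drawMarker(f,tuple(int(v) for v in u),col,0,10,1)
    ims.append(f)
cv2.imwrite("pics/m2.png",cv2.hconcat(ims))
p,R=vp(crank(2.687,.066));rows(now(),[(p,R,.055,6)])
E
```

```text
11.55 [0.5975 0.0466 0.2568] [-179.79   -7.87   -5.85] [  18.     6.9  -28.2   94.1    5.5   72.2 -107. ]
max shift 0.01004987562112089 turn 0.09923920117592258
[[0.0,0.0,0.01,-0.001,0.0,0.0,0.055],[0.0,0.001,0.009,-0.001,0.001,0.0,0.055],[0.001,0.0,0.01,-0.001,0.0,0.0,0.055],[0.0,0.001,0.01,-0.001,0.001,0.0,0.055],[0.0,0.0,0.009,-0.001,0.0,0.0,0.055],[0.0,0.001,0.01,-0.001,0.001,0.001,0.055]]
end [0.6055 0.0476 0.1994]
```

View pics/m2.png

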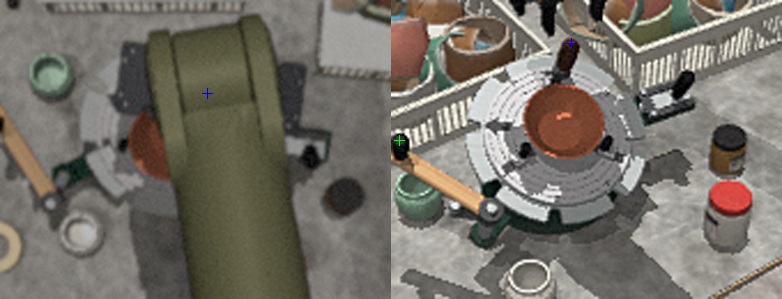

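Emit:
{"op": "play_rows", "data": {"steps": [[[0.0,0.0,0.01,0.0,0.0,0.0,0.055],[0.0,0.001,0.009,0.0,0.0,0.0,0.055],[0.001,0.0,0.01,0.0,0.0,0.0,0.055],[0.0,0.0,0.01,0.0,0.0,0.0,0.055],[0.0,0.0,0.009,0.0,0.0,0.0,0.055],[0.0,0.0,0.01,0.0,0.0,0.0,0.055],[0,0,0,0,0,0,0.012],[0,0,0,0,0,0,0.012],[0,0,0,0,0,0,0.012],[0,0,0,0,0,0,0.012],[0,0,0,0,0,0,0.012],[0,0,0,0,0,0,0.012]]]}}

```text
time_s: 12.85
tool_pos: [0.6059, 0.049, 0.1994]
tool_rot: [-179.7, -7.9, -5.5]
force: [0.1, -1.5, 2.6]
grip_width: 0.023
grasp_force: 20.0
```

Emit:
{"op": "play_rows", "data": {"steps": [[[0,0,0,0,0,0,0.012],[0,0,0,0,0,0,0.012]]]}}

```text
time_s: 13.05
tool_pos: [0.6059, 0.049, 0.1994]
tool_rot: [-179.7, -7.9, -5.5]
force: [-1.4, -1.5, 3.1]
grip_width: 0.023
grasp_force: 20.0
```

```bash
python3 - <<'E'
from h import *
s=now()
g=RH.T@(s[0]-s[1][:,2]*.019-OH);a=np.arctan2(g[1],g[0])
print("grasp head",g*1e3,"r",np.hypot(*g[:2]),"theta",np.degrees(a+np.pi))
th0=a+np.pi;n=30
p,R=vp(crank(2.687,.066))
rows(s,[(vp(crank(th0*(1-i/n),g[2]))[0],s[1],.012,1) for i in range(1,n+1)])
E
```

```text
grasp head [ 79.16462218 -37.50346816  65.99619279] r 0.08759878725475623 theta 154.65120154478873
max shift 0.008717797887081347 turn 0.0
[[-0.003,0.007,0.001,0.0,0.0,0.0,0.012],[-0.004,0.007,0.001,0.0,0.0,0.0,0.012],[-0.005,0.006,0.002,0.0,0.0,0.0,0.012],[-0.005,0.006,0.001,0.0,0.0,0.0,0.012],[-0.006,0.005,0.002,0.0,0.0,0.0,0.012],[-0.006,0.005,0.002,0.0,0.0,0.0,0.012],[-0.006,0.004,0.002,0.0,0.0,0.0,0.012],[-0.007,0.003,0.002,0.0,0.0,0.0,0.012],[-0.007,0.003,0.002,0.0,0.0,0.0,0.012],[-0.008,0.002,0.002,0.0,0.0,0.0,0.012],[-0.007,0.002,0.002,0.0,0.0,0.0,0.012],[-0.008,0.001,0.003,0.0,0.0,0.0,0.012]]
[[-0.007,0.0,0.002,0.0,0.0,0.0,0.012],[-0.008,-0.001,0.002,0.0,0.0,0.0,0.012],[-0.007,-0.002,0.003,0.0,0.0,0.0,0.012],[-0.007,-0.002,0.002,0.0,0.0,0.0,0.012],[-0.008,-0.002,0.002,0.0,0.0,0.0,0.012],[-0.006,-0.004,0.002,0.0,0.0,0.0,0.012],[-0.007,-0.004,0.002,0.0,0.0,0.0,0.012],[-0.006,-0.004,0.002,0.0,0.0,0.0,0.012],[-0.006,-0.006,0.002,0.0,0.0,0.0,0.012],[-0.005,-0.005,0.002,0.0,0.0,0.0,0.012],[-0.005,-0.007,0.001,0.0,0.0,0.0,0.012],[-0.004,-0.006,0.001,0.0,0.0,0.0,0.012]]
[[-0.003,-0.007,0.002,0.0,0.0,0.0,0.012],[-0.003,-0.007,0.001,0.0,0.0,0.0,0.012],[-0.003,-0.008,0.0,0.0,0.0,0.0,0.012],[-0.001,-0.008,0.001,0.0,0.0,0.0,0.012],[-0.001,-0.007,0.0,0.0,0.0,0.0,0.012],[-0.001,-0.008,0.0,0.0,0.0,0.0,0.012]]
end [0.4584 0.1008 0.1291]
```

Emit:
{"op": "play_rows", "data": {"steps": [[[-0.003,0.007,0.001,0.0,0.0,0.0,0.012],[-0.004,0.007,0.001,0.0,0.0,0.0,0.012],[-0.005,0.006,0.002,0.0,0.0,0.0,0.012],[-0.005,0.006,0.001,0.0,0.0,0.0,0.012],[-0.006,0.005,0.002,0.0,0.0,0.0,0.012],[-0.006,0.005,0.002,0.0,0.0,0.0,0.012],[-0.006,0.004,0.002,0.0,0.0,0.0,0.012],[-0.007,0.003,0.002,0.0,0.0,0.0,0.012],[-0.007,0.003,0.002,0.0,0.0,0.0,0.012],[-0.008,0.002,0.002,0.0,0.0,0.0,0.012],[-0.007,0.002,0.002,0.0,0.0,0.0,0.012],[-0.008,0.001,0.003,0.0,0.0,0.0,0.012]]]}}

```text
time_s: 14.25
tool_pos: [0.5322, 0.0056, 0.1671]
tool_rot: [-179.7, -7.9, -5.5]
force: [-1.7, 1.7, 7.8]
grip_width: 0.023
grasp_force: 20.0
```

Emit:
{"op": "play_rows", "data": {"steps": [[[-0.007,0.0,0.002,0.0,0.0,0.0,0.012],[-0.008,-0.001,0.002,0.0,0.0,0.0,0.012],[-0.007,-0.002,0.003,0.0,0.0,0.0,0.012],[-0.007,-0.002,0.002,0.0,0.0,0.0,0.012],[-0.008,-0.002,0.002,0.0,0.0,0.0,0.012],[-0.006,-0.004,0.002,0.0,0.0,0.0,0.012],[-0.007,-0.004,0.002,0.0,0.0,0.0,0.012],[-0.006,-0.004,0.002,0.0,0.0,0.0,0.012],[-0.006,-0.006,0.002,0.0,0.0,0.0,0.012],[-0.005,-0.005,0.002,0.0,0.0,0.0,0.012],[-0.005,-0.007,0.001,0.0,0.0,0.0,0.012],[-0.004,-0.006,0.001,0.0,0.0,0.0,0.012]]]}}

```text
time_s: 15.45
tool_pos: [0.4649, 0.0557, 0.1338]
tool_rot: [-179.7, -7.9, -5.5]
force: [5.2, -0.0, -1.3]
grip_width: 0.0231
grasp_force: 20.0
```

```bash
python3 - <<'E'
from h import *
from cell import get_obs
o=get_obs();print(o["time_s"],o["tool_pos"],o["tool_rot"],np.round(o["qpos"],1),o["force"],o["grip_width"])
s=now()
g=RH.T@(s[0]-s[1][:,2]*.019-OH);a=np.arctan2(g[1],g[0])%(2*np.pi)
print("grasp head",g*1e3,"r",np.hypot(*g[:2]),"theta",np.degrees(a-np.pi))
E
```

```text
15.45 [0.46493287 0.05573903 0.13376572] [-179.69681905   -7.87676324   -5.51447291] [  19.9   -5.5  -29.8  119.8   -1.1   57.3 -104.9] [ 5.1760848  -0.02293706 -1.32771051] 0.023071193046494794
grasp head [-76.3233852 -44.6029919  66.0281715] r 0.08840071275095995 theta 30.301794417548503
```

Tracking well; finish the last 30° and check the arrow.

Emit:
{"op": "play_rows", "data": {"steps": [[[-0.003,-0.007,0.002,0.0,0.0,0.0,0.012],[-0.003,-0.007,0.001,0.0,0.0,0.0,0.012],[-0.003,-0.008,0.0,0.0,0.0,0.0,0.012],[-0.001,-0.008,0.001,0.0,0.0,0.0,0.012],[-0.001,-0.007,0.0,0.0,0.0,0.0,0.012],[-0.001,-0.008,0.0,0.0,0.0,0.0,0.012],[0,0,0,0,0,0,0.012],[0,0,0,0,0,0,0.012]]]}}

```text
time_s: 16.25
tool_pos: [0.4585, 0.1024, 0.1286]
tool_rot: [-179.6, -7.9, -5.5]
force: [4.9, 1.9, -0.7]
grip_width: 0.023
grasp_force: 20.0
```

```bash
python3 - <<'E'
from h import *
from cell import *
import cv2
s=now()
g=RH.T@(s[0]-s[1][:,2]*.019-OH);a=np.arctan2(g[1],g[0])%(2*np.pi)
print("grasp head",g*1e3,"r",np.hypot(*g[:2]),"theta",np.degrees(a-np.pi),np.round(get_obs()["qpos"],1))
w=read_camera("scene");f=np.ascontiguousarray(w["frame"][:,:,::-1])
u0=(215,125);f=cv2.resize(f[125:215,215:335],None,fx=6,fy=6,interpolation=2)
for P in(circ(-np.pi/2,.118,0),circ(-np.pi/2,.0965,.004),circ(-np.pi/2,.0645,.004),[0,-.178,.05]):
    u=(proj(w,OH+RH@np.array(P))-u0+.5)*6;cv2.drawMarker(f,tuple(int(v) for v in u),(0,0,255),0,14,1)
cv2.imwrite("pics/m3.png",f)
p=s[0]-s[1][:,2]*.07
pb,R=vp([0,-.178,.036]);a=pb-R[:,2]*.08
print(pb,a)
rows(s,[(s[0],s[1],.055,4),(p,s[1],.055,5),(a+[-.05,0,.0],R,.055,6),(a,R,.055,3)])
E
```

```text
grasp head [-88.47679704   1.18570843  66.01603974] r 0.08848474173101623 theta -0.7677947735439333 [ 1.740e+01 -4.800e+00 -3.360e+01  1.197e+02 -1.000e-01  5.680e+01
 -1.117e+02]
[ 0.53340944 -0.08512202  0.13881199] [ 0.52232879 -0.08403487  0.21803343]
max shift 0.03207802986469088 turn 0.11459155902616465
[[0.0,0.0,0.0,0.0,0.0,0.0,0.055],[0.0,0.0,0.0,0.0,0.0,0.0,0.055],[0.0,0.0,0.0,0.0,0.0,0.0,0.055],[0.0,0.0,0.0,0.0,0.0,0.0,0.055],[0.0,0.0,-0.014,0.0,0.0,0.0,0.055],[0.0,0.0,-0.014,0.0,0.0,0.0,0.055],[0.0,0.0,-0.014,0.0,0.0,0.0,0.055],[0.0,0.0,-0.014,0.0,0.0,0.0,0.055],[0.0,0.0,-0.014,0.0,0.0,0.0,0.055],[0.007,0.031,-0.003,-0.001,0.0,0.0,0.055],[0.008,0.03,-0.002,-0.001,0.001,0.001,0.055],[0.007,0.031,-0.003,-0.002,0.0,0.0,0.055]]
[[0.007,0.03,-0.002,-0.001,0.0,0.0,0.055],[0.007,0.031,-0.003,-0.001,0.001,0.001,0.055],[0.008,0.031,-0.002,-0.001,0.0,0.0,0.055],[0.016,-0.002,0.002,0.0,0.0,0.0,0.055],[0.017,-0.001,0.003,0.0,0.0,0.0,0.055],[0.016,-0.002,0.002,0.0,0.0,0.0,0.055]]
end [ 0.5223 -0.0842  0.218 ]
```

View pics/m3.png

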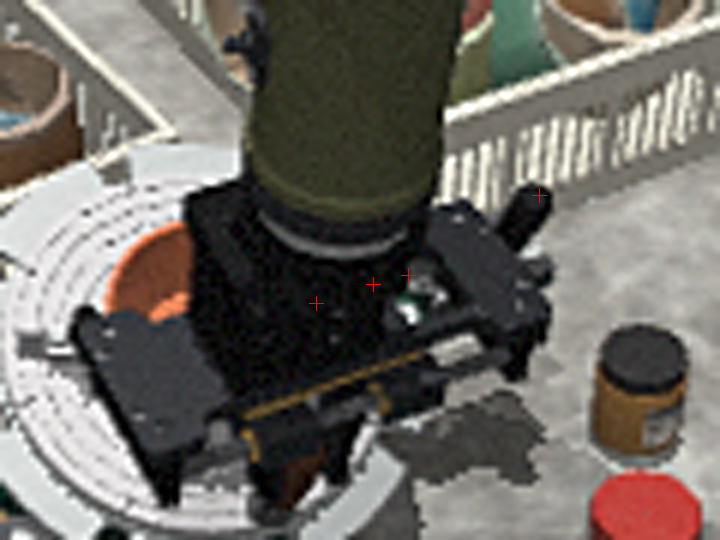

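Emit:
{"op": "play_rows", "data": {"steps": [[[0,0,0,0,0,0,0.055],[0,0,0,0,0,0,0.055],[0,0,0,0,0,0,0.055],[0,0,0,0,0,0,0.055],[0.0,0.0,-0.014,0.0,0.0,0.0,0.055],[0.0,0.0,-0.014,0.0,0.0,0.0,0.055],[0.0,0.0,-0.014,0.0,0.0,0.0,0.055],[0.0,0.0,-0.014,0.0,0.0,0.0,0.055],[0.0,0.0,-0.014,0.0,0.0,0.0,0.055],[0.007,0.031,-0.003,0.0,0.0,0.0,0.055],[0.008,0.03,-0.002,0.0,0.0,0.0,0.055],[0.007,0.031,-0.003,0.0,0.0,0.0,0.055]]]}}

```text
time_s: 17.5
tool_pos: [0.4601, 0.0072, 0.2086]
tool_rot: [-179.7, -7.8, -5.5]
force: [0.5, -0.5, 0.2]
grip_width: 0.0548
grasp_force: 0.0
```

Emit:
{"op": "play_rows", "data": {"steps": [[[0.007,0.03,-0.002,0.0,0.0,0.0,0.055],[0.007,0.031,-0.003,0.0,0.0,0.0,0.055],[0.008,0.031,-0.002,0.0,0.0,0.0,0.055],[0.016,-0.002,0.002,0.0,0.0,0.0,0.055],[0.017,-0.001,0.003,0.0,0.0,0.0,0.055],[0.016,-0.002,0.002,0.0,0.0,0.0,0.055],[0,0,0,0,0,0,0.055],[0,0,0,0,0,0,0.055]]]}}

```text
time_s: 18.3
tool_pos: [0.5213, -0.0851, 0.2172]
tool_rot: [-179.7, -7.7, -5.5]
force: [-0.8, -1.1, -0.4]
grip_width: 0.0549
grasp_force: 0.0
```

```bash
python3 - <<'E'
from h import *
from cell import *
import cv2
s=now();print(s[0])
ims=[]
for c,b in(("scene",(195,125)),("top",(190,125))):
    w=read_camera(c);f=np.ascontiguousarray(w["frame"][:,:,::-1])
    f=cv2.resize(f[b[1]:b[1]+110,b[0]:b[0]+130],None,fx=3,fy=3,interpolation=2)
    for P in(circ(-np.pi/2,.118,0),circ(-np.pi/2,.0645,.004),crank(0,.075),[0,-.178,.05]):
        u=(proj(w,OH+RH@np.array(P))-b+.5)*3;cv2.drawMarker(f,tuple(int(v) for v in u),(0,0,255),0,12,1)
    ims.append(f)
cv2.imwrite("pics/m4.png",cv2.hconcat(ims))
pb,R=vp([0,-.178,.036])
rows(s,[(pb,R,.055,8)])
E
```

```text
[ 0.52132862 -0.08511407  0.217199  ]
max shift 0.01004987562112089 turn 0.09923920117592258
[[0.0,0.0,0.01,-0.001,0.001,0.0,0.055],[0.0,0.0,0.01,0.0,0.0,0.0,0.055],[0.0,0.0,0.01,-0.001,0.001,0.001,0.055],[0.001,0.0,0.01,-0.001,0.0,0.0,0.055],[0.0,-0.001,0.01,-0.001,0.001,0.0,0.055],[0.0,0.0,0.009,0.0,0.0,0.0,0.055],[0.0,0.0,0.01,-0.001,0.001,0.0,0.055],[0.0,0.0,0.01,-0.001,0.001,0.001,0.055]]
end [ 0.5332 -0.085   0.1391]
```

View pics/m4.png

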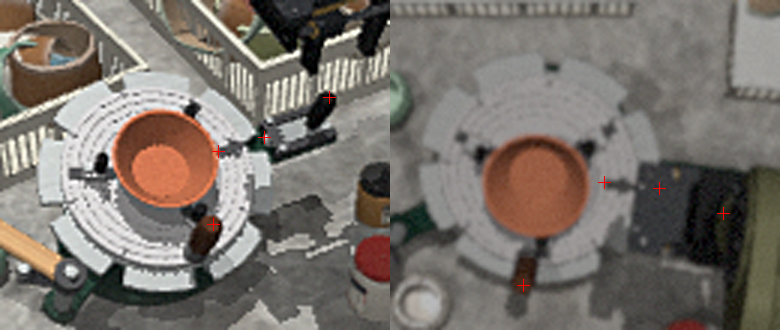

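Emit:
{"op": "play_rows", "data": {"steps": [[[0.0,0.0,0.01,0.0,0.0,0.0,0.055],[0.0,0.0,0.01,0.0,0.0,0.0,0.055],[0.0,0.0,0.01,0.0,0.0,0.0,0.055],[0.001,0.0,0.01,0.0,0.0,0.0,0.055],[0.0,0.0,0.01,0.0,0.0,0.0,0.055],[0.0,0.0,0.009,0.0,0.0,0.0,0.055],[0.0,0.0,0.01,0.0,0.0,0.0,0.055],[0.0,0.0,0.01,0.0,0.0,0.0,0.055],[0,0,0,0,0,0,0.01],[0,0,0,0,0,0,0.01],[0,0,0,0,0,0,0.01],[0,0,0,0,0,0,0.01]]]}}

```text
time_s: 19.6
tool_pos: [0.5342, -0.086, 0.1402]
tool_rot: [-179.7, -7.9, -5.5]
force: [0.3, -0.4, -0.8]
grip_width: 0.0306
grasp_force: 0.0
```

Emit:
{"op": "play_rows", "data": {"steps": [[[0,0,0,0,0,0,0.01],[0,0,0,0,0,0,0.01],[0,0,0,0,0,0,0.01],[0,0,0,0,0,0,0.01]]]}}

```text
time_s: 20.0
tool_pos: [0.5341, -0.085, 0.14]
tool_rot: [-179.6, -7.9, -5.5]
force: [-0.0, 4.2, 3.7]
grip_width: 0.02
grasp_force: 20.0
```

```bash
python3 - <<'E'
from h import *
s=now();g=RH.T@(s[0]-s[1][:,2]*.019-OH);print("grasp head",g*1e3, "head y in tool",s[1].T@RH[:,1])
E
```

```text
grasp head [   1.2087477  -177.96818666   36.79331264] head y in tool [ 0.00198915 -0.99997679  0.00651573]
```

Gripped at −178. Slide 24 mm (plus a little) along tool −y.

Emit:
{"op": "play_rows", "data": {"steps": [[[0,-0.003,0,0,0,0,0.01],[0,-0.003,0,0,0,0,0.01],[0,-0.003,0,0,0,0,0.01],[0,-0.003,0,0,0,0,0.01],[0,-0.003,0,0,0,0,0.01],[0,-0.003,0,0,0,0,0.01],[0,-0.003,0,0,0,0,0.01],[0,-0.003,0,0,0,0,0.01],[0,-0.002,0,0,0,0,0.01],[0,0,0,0,0,0,0.01],[0,0,0,0,0,0,0.01]]]}}

```text
time_s: 21.1
tool_pos: [0.5365, -0.0611, 0.14]
tool_rot: [-179.8, -7.9, -5.6]
force: [-0.2, -4.8, 5.2]
grip_width: 0.0196
grasp_force: 20.0
```

```bash
python3 - <<'E'
from h import *
s=now();g=RH.T@(s[0]-s[1][:,2]*.019-OH);print("grasp head",g*1e3)
E
```

```text
grasp head [   1.20141365 -153.83642036   36.77021184]
```

Emit:
{"op": "play_rows", "data": {"steps": [[[0,-0.002,0,0,0,0,0.01],[0,-0.001,0,0,0,0,0.01],[0,0,0,0,0,0,0.01],[0,0,0,0,0,0,0.01]]]}}

```text
time_s: 21.5
tool_pos: [0.5365, -0.061, 0.14]
tool_rot: [-179.9, -7.9, -5.6]
force: [0.4, -9.5, 4.4]
grip_width: 0.0198
grasp_force: 20.0
```

```bash
python3 - <<'E'
from h import *
from cell import get_obs
s=now();g=RH.T@(s[0]-s[1][:,2]*.019-OH);print("grasp head",g*1e3,get_obs()["force"])
E
```

```text
grasp head [   1.19272566 -153.69999814   36.77414318] [ 0.39799609 -9.46123505  4.44078788]
```

Emit:
{"op": "play_rows", "data": {"steps": [[[0,0,0,0,0,0,0.05],[0,0,0,0,0,0,0.05],[0,0,0,0,0,0,0.05],[0,0,0,0,0,0,0.05],[0,0,0,0,0,0,0.05],[0,0,-0.012,0,0,0,0.05],[0,0,-0.015,0,0,0,0.05],[0,0,-0.02,0,0,0,0.05],[0,0,-0.03,0,0,0,0.05],[0,0,-0.03,0,0,0,0.05],[0,0.03,-0.02,0,0,0,0.05],[0,0.04,0,0,0,0,0.05]]]}}

```text
time_s: 22.7
tool_pos: [0.5147, -0.1242, 0.2705]
tool_rot: [-179.8, -8.3, -5.2]
force: [0.1, -0.4, -0.1]
grip_width: 0.0503
grasp_force: 0.0
```

Emit:
{"op": "play_rows", "data": {"steps": [[[0,0.04,0,0,0,0,0.05],[0,0.04,0,0,0,0,0.05],[0,0.04,0,0,0,0,0.05],[0,0.04,0,0,0,0,0.05],[0,0.04,0,0,0,0,0.05],[0,0,0,0,0,0,0.05],[0,0,0,0,0,0,0.05]]]}}

```text
time_s: 23.4
tool_pos: [0.4931, -0.3255, 0.2645]
tool_rot: [-179.6, -7.8, -5.6]
force: [-0.0, 1.0, 0.2]
grip_width: 0.05
grasp_force: 0.0
```

```bash
python3 - <<'E'
from h import *
from cell import *
import cv2
ims=[]
for c,b in(("scene",(175,125)),("top",(165,125))):
    w=read_camera(c);f=np.ascontiguousarray(w["frame"][:,:,::-1])
    f=cv2.resize(f[b[1]:b[1]+130,b[0]:b[0]+165],None,fx=2.4,fy=2.4,interpolation=2)
    for P in(rest(2.2,.11),crank(0,.075),[0,-.154,.05]):
        u=(proj(w,OH+RH@np.array(P))-b+.5)*2.4;cv2.drawMarker(f,tuple(int(v) for v in u),(0,0,255),0,10,1)
    ims.append(f)
cv2.imwrite("pics/m5.png",cv2.hconcat(ims))
E
```

```text
(no output)
```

View pics/m5.png

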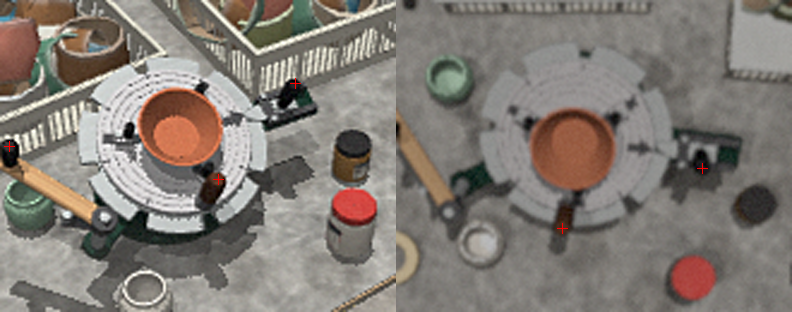

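The picture shows the rest parked, with its knob on the marker at (8,147). The arrow is at the bolt, and the bolt knob is at its home marker (295,84 in the scene view; 702,168 in the top view). The jars and pots have not moved.

```bash
python3 -c "from cell import *; print(sign_off())"
```

```text
the job is handed in; nothing more can be done
None
```

The job is done and handed in at about 23 s of the 69 s: the hand rest is against its parked stop, the arrow is at the bolt, the bolt is fully home so the wheel is locked, and the pictures show the dish, jars and pots undisturbed.

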